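# Fetch the dilator from among the light handles

### The arm

A 7-joint arm with a two-finger parallel gripper is mounted at the origin on the work surface. World frame = base frame: x ahead of the robot, y to its left, z up, the work surface at z = 0. Lengths are in m, angles in rad, forces in N, time in s.
With the tool pointing down it reaches from about 0.4 to 0.85 m from the base axis. Payload 10.4 kg.
Tool frame: the origin (TCP) lies on the mounting face of the last link; the fingertips stand r.tips_ahead ahead of it and the grasp point (between the pads) lies 164 mm ahead of it (r.tips_ahead is the distance from the TCP to the fingertips, in m); z points along the fingers, y is the line along which they close (so a half turn about z gives the same grasp; the last joint's range is limited). The gripper opens to 87 mm and grips with 3 to 60 N. Pads are 19 mm wide; open, the fingers measure 117 mm over their backs; the gripper's body (75 mm by 190 mm) begins 51 mm behind the grasp point.
Start: joints at [-1.158, 0.332, -0.065, 1.46, 0.022, 1.35, -0.088], TCP at [0.264, 0.567, 0.405] pointing down, gripper open.
Joint ranges: [-2.6, 2.6], [-0.5, 2.12], [-1.47, 1.34], [0.16, 2.42], [-1.27, 4.41], [0.06, 2.06], [-2.6, 2.6]. Speed limits (rad/s): [2.22, 2.22, 2.79, 2.79, 3.14, 3.14, 3.14].

### API

Orientations are given as a unit quaternion [x, y, z, w].
In Python, from bench import telemetry, imaging, job, r gives the robot as it stands.
- The arm moves only by the tool move_arm, never from a script. Its argument "steps" is a list of rows, each an object of numbers: "dx", "dy", "dz": the shift along the tool's x, y, z in cm; "spin": the turn about the tool's z in rad. In form: [{"dx": .., "dy": .., "dz": .., "spin": ..}, ...]. A call has 1 to 12 rows; each row shifts and turns the commanded pose from where the row before left it, along the tool's axes as they then stand; what a row does not reach is not made up. A row lasts 1/10 s, in which the tool goes at most 50 mm and 8.59 degrees, less where a joint would pass 70% of its speed; a pose out of reach is approached as far as the arm can. A call with a gripper value outside its range is refused whole. "claw" is the finger opening in cm, from 0 to 8.7, set as the call begins (left out, the last holds). The fingers move at their own pace and stop on an object; "squeeze" is the grip in N (left out, the last holds). Time passes only in rows, so rows that do not move let the fingers close. It gives the time, the measured TCP pose, the force, the opening and the grip force at its end, in the units of the state.
- telemetry.read_state(): the state, without advancing time (a new reading comes with each control period).
- imaging.camera(name): name is "scene" or "side" or "wrist"; returns a dict with "img" (420x560x3 uint8, red, green, blue), "camera_matrix" (3x3 intrinsics, pixels), "R" (3x3) and "t" (3): a world point X has camera coordinates R X + t. Camera axes: x right, y down, z forward; pixel columns grow to the right and rows downward; lengths in m; the calibration is good to about 2 mm. The wrist camera is an equidistant fisheye: a pixel r from the principal point sees the ray r / f radians off the axis. A picture is of the moment at which its call begins. There is no depth.
- job.close_job(): hands the job in; it is judged then, once.
The state is a dict: "time": time; "joint_positions": joint angles; "joint_vel": joint speeds; "joint_torque": joint torques, N m; "ee_pos": TCP position; "eef_rot": TCP orientation; "ft_force": force on the tool from outside, world axes, zero at the start; "torque": the same for the moment, N m; "width": finger opening in m; "grip_force": force on a finger pad.
Only numpy, scipy, OpenCV 4.12 (cv2) and the standard library are available. Lean on these libraries where they do the work, as an engineer would, in place of code of your own. Each camera call takes 0.05 s, during which the arm holds its last target. There are 200 camera calls.

### The job

The chrome dilator needed for the set lies in the aisle of the divided steel tray, shut in by the guards of the two blue light handles standing on either side of it. Stand both handles on the grey silicone mat, lay the dilator flat in the empty lane of the long instrument tray beside the uterine sound, and only then stand each handle back, upright, on the spot in its own bay where it stood. Do not tip the handles over, and leave the sound, the canister and the gallipot where they are.

Things in the scene. Friction and masses are not known exactly. Their poses are not given: they have to be found in the camera images.
- long_handle: Blue polymer light handle, the tall slim one (150 mm high), loose, upright in one of the tray's two front bays (which varies). Foot collar 54 mm across; thin round guard 88 mm across at 24-32 mm height; domed grip above. Origin: centre of underside, z up; round, yaw means nothing. Grip 41 mm thick from 82 to 132 mm height; 0.13 kg. (A third handle, on the post, is not part of it.)
- short_handle: Blue polymer light handle, the short stout one (118 mm high), loose, upright in one of the tray's two front bays (which varies). Foot collar 54 mm across; thin round guard 88 mm across at 24-32 mm height; domed grip above. Origin: centre of underside, z up; round, yaw means nothing. Grip 49 mm thick from 50 to 97 mm height; 0.12 kg.
- dilator: Chrome dilator, loose, 175 mm long, 10 mm high, lying on the divided tray's floor along that tray's x, between the handles' collars, partly under their guards. Own x runs along it: flat plate 13 mm wide at x -87 to -42 mm, round shaft 10 mm thick beyond, straight to x +30, tip then bent 7 mm to +y. Origin: shaft at mid-length, underside, z up; centre of mass within 10 mm of it. 0.09 kg.
- caddy: Divided tray, steel, fixed, outside 196 (x) by 200 mm (y), wall and partition tops at 20 mm, floor at 4 mm. Origin: centre of underside; -x is the front. An aisle along y = 0 holds the dilator; left and right of it are the two front bays, where the handles stand near x -25, y +48 and -48 mm, each closed to the rear by a partition at x +25 from the side wall to |y| = 40 mm.
- mat: Grey silicone mat, the set-down area, fixed, 120 mm (x) by 220 mm (y), top 4 mm above the worktop, empty at the start. Origin: centre of its underside.
- set_tray: Long instrument tray, steel, fixed, outside 306 mm (x) by 157 mm (y); wall and partition tops 22 mm, floor 4 mm above the worktop. Origin: centre of underside. A partition along y = 0, its whole length, makes two lanes 74 mm wide and 300 mm long: the +y lane (middle y +38 mm) is empty and takes the dilator lengthwise; the -y lane holds the sound.
- sound: Steel uterine sound, a thin rod 4 mm thick and 275 mm long with a flat grip plate, loose, lying in the -y lane of the instrument tray; stays there. Origin: near mid-length, at the underside.
- canister: Round stainless canister with lid and toggle catch, 88 mm across, 88 mm high, loose; stays where it is. Origin: centre of its underside.
- gallipot: Small steel bowl, 86 mm across the rim, 48 mm high, loose; stays where it is. Origin: centre of its underside.

How it is judged:
By the outcome, as a careful person would: the job done as asked, in the order asked, and still so for the second after the job is handed in, with the robot touching nothing.
It also fails if it takes over 134 s, if anything falls off the work surface, if the arm or the gripper's body presses on something with over 40 N, if the wrist force passes 120 N, or if a joint passes its speed limit or range.

## Working session

There is one attempt and no reset: what is moved stays moved. The work goes in short steps, Python scripts to look and compute and a tool call to move; the robot and the scene stay as the last step left them, time stands still between calls to the robot, and variables do not carry over. Pictures are saved under pics/ and viewed, at most 14 in all, crops included, and the job is handed in when it is done.

Besides the shell and the picture viewer there is one more tool, called as name(argument=value, ...) on one line, values as JSON. move_arm: Moves the arm, as the interface text tells. Its arguments: {"type":"object","properties":{"steps":{"type":"array","items":{"type":"object","properties":{"dx":{"type":"number"},"dy":{"type":"number"},"dz":{"type":"number"},"spin":{"type":"number"}}}},"claw":{"type":"number"},"squeeze":{"type":"number"}},"required":["steps"]}

```bash
mkdir -p pics; ls; cat > h.py <<'E'
import numpy as np, cv2
from bench import telemetry, imaging, job, r
def shot(n,f):
    c=imaging.camera(n); cv2.imwrite(f'pics/{f}.png',c['img'][:,:,::-1]); np.savez(f'pics/{f}.npz',**c); return c
def back(f,uv,z):
    c=np.load(f'pics/{f}.npz'); K,R,t=c['camera_matrix'],c['R'],c['t']
    d=np.linalg.inv(K)@[uv[0],uv[1],1]
    if f.startswith('w'):
        a=np.hypot(d[0],d[1]); d=np.array([d[0]/a*np.sin(a),d[1]/a*np.sin(a),np.cos(a)]) if a>0 else d
    o=-R.T@t; w=R.T@d; return o+w*(z-o[2])/w[2]
def proj(f,X):
    c=np.load(f'pics/{f}.npz'); K,R,t=c['camera_matrix'],c['R'],c['t']
    p=R@np.array(X)+t
    if f.startswith('w'):
        h=np.hypot(p[0],p[1]); a=np.arctan2(h,p[2]); p=np.array([p[0]/h*a,p[1]/h*a,1])
    q=K@p; return q[:2]/q[2]
E
python3 - <<'E'
from h import *
for n in('scene','side','wrist'):
    c=shot(n,n+'1'); print(n,c['camera_matrix'].round(1).tolist(),(-c['R'].T@c['t']).round(3),c['R'].round(2).tolist())
s=telemetry.read_state();print(s,r.tips_ahead)
a=[cv2.imread(f'pics/{n}1.png') for n in('scene','side')]
E
```

```text
pics
scene [[392.5, 0.0, 280.7], [0.0, 392.5, 212.1], [0.0, 0.0, 1.0]] [1.25  0.186 0.482] [[-0.3, 0.95, -0.01], [0.5, 0.15, -0.85], [-0.81, -0.26, -0.52]]
side [[403.7, 0.0, 277.0], [0.0, 403.7, 205.9], [0.0, 0.0, 1.0]] [ 0.143 -0.629  0.845] [[0.82, -0.57, 0.01], [-0.41, -0.61, -0.68], [0.4, 0.56, -0.73]]
wrist [[325.2, 0.0, 280.8], [0.0, 325.2, 210.2], [0.0, 0.0, 1.0]] [0.199 0.595 0.382] [[0.42, 0.91, -0.0], [0.88, -0.41, 0.26], [0.24, -0.11, -0.97]]
{'time': 0.15, 'joint_positions': array([-1.15760395,  0.33269806, -0.06467306,  1.46073646,  0.02158518,
        1.34992093, -0.0884906 ]), 'joint_vel': array([-7.04274044e-04, -1.39792812e-03,  6.14756784e-04, -3.99367463e-03,
       -6.40998145e-04, -2.00073552e-05, -2.98316134e-04]), 'joint_torque': array([ 1.77928508e-03, -6.23626614e+01,  2.52486166e-02, -3.90141749e+01,
       -6.13211375e-02,  3.71817488e-02,  1.49522866e-04]), 'ee_pos': array([0.26379191, 0.56649165, 0.40416013]), 'eef_rot': array([ 2.16177305e-01,  9.76353976e-01, -5.25632161e-04, -9.51492714e-05]), 'ft_force': array([-0.03443461,  0.18705256, -0.61426604]), 'torque': array([ 0.02163799, -0.04644774, -0.01532821]), 'grip_force': 0.0, 'width': 0.0870446629401011} 0.1822
```

View pics/scene1.png

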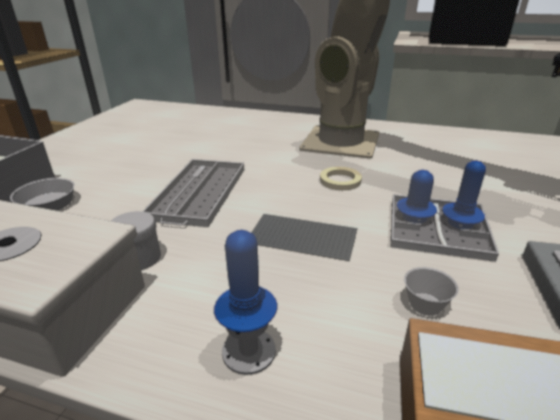

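View pics/side1.png

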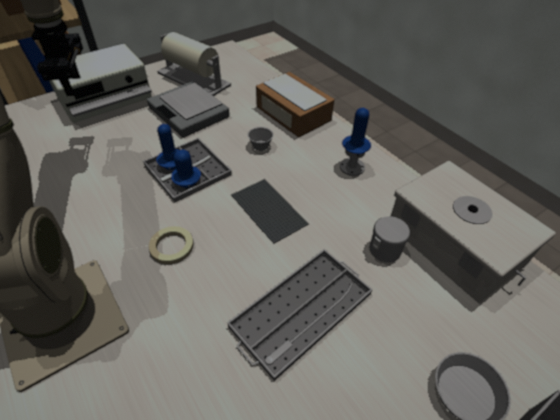

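View pics/wrist1.png

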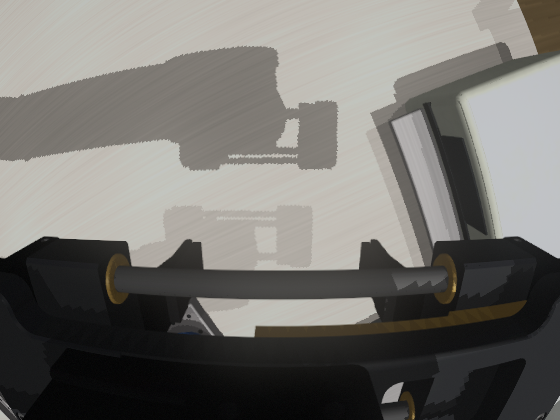

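Scene: the caddy is at about (440,225), with the short handle at (420,190) and the long one at (468,195). The mat is at (302,236) and the set tray at (198,190). Side: caddy (187,168), mat (270,210), set tray (300,312) with the sound in its right lane. I'll enlarge these regions to measure them.

```bash
python3 - <<'E'
from h import *
a=cv2.imread('pics/side1.png');b=cv2.imread('pics/scene1.png')
f=lambda im,x,y,w,h,s:cv2.resize(im[y:y+h,x:x+w],None,fx=s,fy=s,interpolation=cv2.INTER_CUBIC)
A=f(a,135,115,100,100,4);B=f(b,380,150,120,110,3.3333)
C=f(a,220,170,160,210,2)
out=np.zeros((800*3//4,800,3),np.uint8)
out[:400,:400]=A;out[:367,400:800]=B[:367,:400]
cv2.imwrite('pics/crop1.png',out[:400]);cv2.imwrite('pics/crop2.png',f(a,220,170,160,210,2.8))
for n,uv,z in [('caddy',[(144,165),(187,140),(232,172),(180,198)],.02),('mat',[(232,207),(263,180),(308,221),(275,242)],.004),('set',[(229,323),(323,252),(371,293),(274,376)],.022)]:
    P=np.array([back('side1',p,z) for p in uv])[:,:2];print(n,P.round(3).tolist(),P.mean(0).round(3),np.linalg.norm(P-np.roll(P,1,0),axis=1).round(3))
E
```

```text
caddy [[0.349, 0.367], [0.513, 0.406], [0.556, 0.189], [0.379, 0.177]] [0.449 0.285] [0.193 0.168 0.221 0.178]
mat [[0.489, 0.078], [0.623, 0.122], [0.636, -0.085], [0.519, -0.094]] [0.567 0.005] [0.174 0.141 0.207 0.117]
set [[0.301, -0.233], [0.593, -0.2], [0.611, -0.354], [0.318, -0.383]] [ 0.456 -0.292] [0.151 0.294 0.156 0.295]
```

View pics/crop1.png

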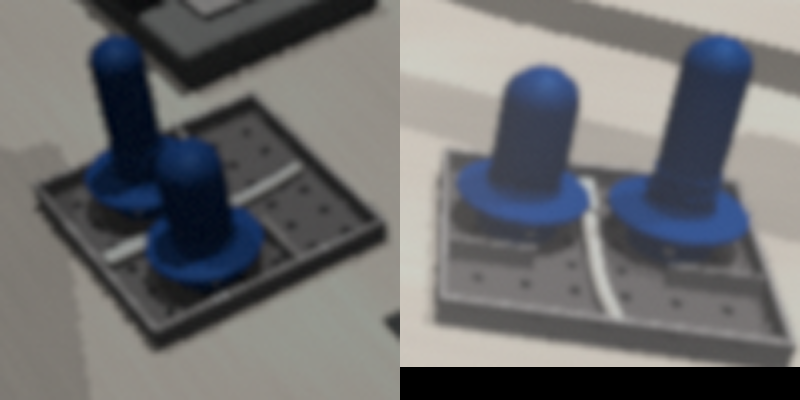

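View pics/crop2.png

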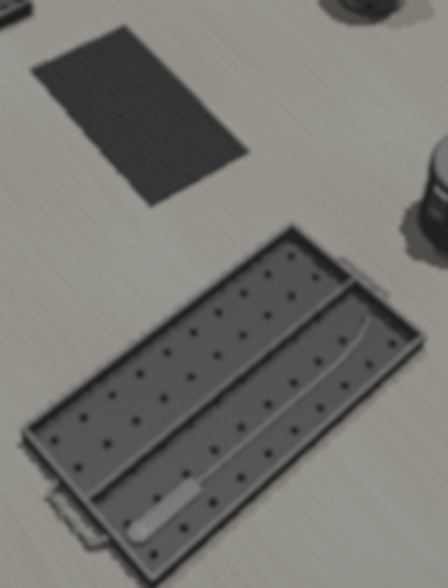

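```bash
cat > fit.py <<'E'
from h import *
from scipy.optimize import least_squares as LS
s=lambda p:(135+p[0]/4,115+p[1]/4)
c=lambda p:(380+(p[0]-400)/3.3333,150+p[1]/3.3333)
m=lambda p:(220+p[0]/2.8,170+p[1]/2.8)
def rect(w,l,z,obs):
    L=[(-w/2,l/2),(w/2,l/2),(w/2,-l/2),(-w/2,-l/2)]
    def X(q,i): C,S=np.cos(q[2]),np.sin(q[2]);a,b=L[i];return [q[0]+C*a-S*b,q[1]+S*a+C*b,z]
    f=lambda q:np.concatenate([proj(k,X(q,i))-p for k,i,p in obs])
    o=LS(f,[.45,0,0]);return o.x,o.fun
caddy,e=rect(.196,.2,.02,[('side1',0,s((38,190))),('side1',1,s((252,98))),('side1',2,s((385,232))),('side1',3,s((155,342))),
 ('scene1',3,c((447,155))),('scene1',0,c((735,180))),('scene1',1,c((797,345))),('scene1',2,c((437,320)))])
print('caddy',caddy.round(4),e.round(1))
for N,w,l,z,P in [('mat',.12,.22,.004,[(32,70),(125,26),(247,152),(152,206)]),('set',.306,.157,.022,[(25,433),(292,227),(423,340),(155,584)])]:
    q,e=rect(w,l,z,[('side1',i,m(p)) for i,p in enumerate(P)]);print(N,q.round(4),e.round(1))
for N,p,k in [('short',s((205,245)),'side1'),('short',c((523,192)),'scene1'),('long',c((679,211)),'scene1'),('long',s((143,180)),'side1')]:
    b=back(k,p,.034);print(N,k,b.round(4)); d=b[:2]-caddy[:2];C,S=np.cos(caddy[2]),np.sin(caddy[2]);print('  local',np.round([C*d[0]+S*d[1],-S*d[0]+C*d[1]],4))
E
python3 fit.py
```

```text
caddy [0.4599 0.2951 0.0637] [-1.  -2.1  0.3 -2.8  1.  -4.3  1.1 -3.6 -2.4 -2.  -0.5 -0.1 -0.5  0.3
  0.1 -6.1]
mat [0.5715 0.0129 0.0071] [-0.9 -0.3  0.1 -0.5  1.4 -0.1 -0.7  0.5]
set [ 0.4578 -0.2931  0.1234] [-1.5 -0.1  0.  -1.1  1.9 -0.8 -0.2  1.1]
short side1 [0.4284 0.2343 0.034 ]
  local [-0.0353 -0.0587]
short scene1 [0.4411 0.2468 0.034 ]
  local [-0.0218 -0.0469]
long scene1 [0.4371 0.3442 0.034 ]
  local [-0.0196  0.0505]
long side1 [0.4215 0.3268 0.034 ]
  local [-0.0362  0.0342]
```

move_arm(steps=[{"spin": 0.134}, {"spin": 0.134}, {"spin": 0.134}, {"spin": 0.134}, {"spin": 0.134}, {"spin": 0.134}, {"spin": 0.134}, {"spin": 0.134}])

```text
$.steps[0]: bad value
```

move_arm(steps=[{"dx": -3.8, "dy": 1.7, "dz": -0.46}, {"dx": -3.8, "dy": 1.7, "dz": -0.46}, {"dx": -3.8, "dy": 1.7, "dz": -0.46}, {"dx": -3.8, "dy": 1.7, "dz": -0.46}, {"dx": -3.8, "dy": 1.7, "dz": -0.46}, {"dx": -3.8, "dy": 1.7, "dz": -0.46}, {"dx": -3.8, "dy": 1.7, "dz": -0.46}, {"dx": -3.8, "dy": 1.7, "dz": -0.46}, {"dx": -3.8, "dy": 1.7, "dz": -0.46}, {"dx": -3.8, "dy": 1.7, "dz": -0.46}, {}, {}])

```text
$.steps[0]: bad value
```

```bash
cat >> h.py <<'E'
def plan(x,y,z,close=None):
    "cm in tool axes (after spin) and spin, to bring the TCP to x,y,z with closing line at angle close (rad)"
    from scipy.spatial.transform import Rotation as Ro
    s=telemetry.read_state(); M=Ro.from_quat(s['eef_rot']).as_matrix(); a=np.arctan2(M[1,1],M[0,1]); sp=0
    if close is not None: sp=-((close-a+np.pi/2)%np.pi-np.pi/2)
    M2=M@Ro.from_euler('z',sp).as_matrix(); d=M2.T@(np.array([x,y,z])-s['ee_pos'])*100
    print('t',round(s['time'],2),'pos',s['ee_pos'].round(4),'a',round(a,3),'w',round(s['width'],4),'F',s['ft_force'].round(1)); print('spin',round(sp,3),'then d(cm)',d.round(2))
E
python3 -c "
from h import *
plan(.46,.195,.45,.0637);shot('wrist','w2')"
```

```text
t 0.15 pos [0.2638 0.5665 0.4042] a 1.135 w 0.087 F [-0.   0.2 -0.6]
spin 1.071 then d(cm) [-38.33  17.21  -4.56]
```

View pics/w2.png

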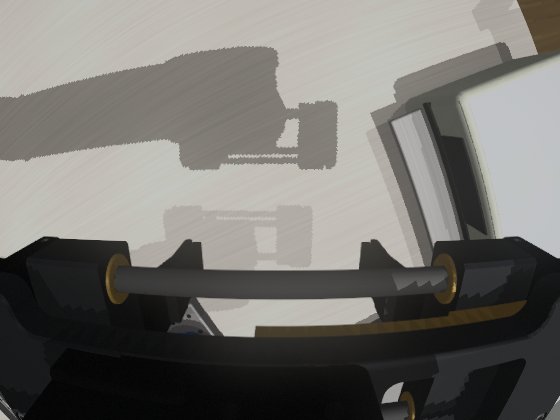

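The moves were refused, perhaps because each row needs all four keys, so the picture is unchanged. I'll retry with full rows.

move_arm(steps=[{"dx": 0, "dy": 0, "dz": 0, "spin": 0.134}, {"dx": 0, "dy": 0, "dz": 0, "spin": 0.134}, {"dx": 0, "dy": 0, "dz": 0, "spin": 0.134}, {"dx": 0, "dy": 0, "dz": 0, "spin": 0.134}, {"dx": 0, "dy": 0, "dz": 0, "spin": 0.134}, {"dx": 0, "dy": 0, "dz": 0, "spin": 0.134}, {"dx": 0, "dy": 0, "dz": 0, "spin": 0.134}, {"dx": 0, "dy": 0, "dz": 0, "spin": 0.134}])

```text
time: 1.0
ee_pos: [0.2638, 0.5666, 0.4045]
eef_rot: [0.686, 0.727, -0.0, 0.0]
ft_force: [0.2, 0.7, -0.9]
width: 0.0869
grip_force: 0.0
```

move_arm(steps=[{"dx": -3.8, "dy": 1.7, "dz": -0.46, "spin": 0}, {"dx": -3.8, "dy": 1.7, "dz": -0.46, "spin": 0}, {"dx": -3.8, "dy": 1.7, "dz": -0.46, "spin": 0}, {"dx": -3.8, "dy": 1.7, "dz": -0.46, "spin": 0}, {"dx": -3.8, "dy": 1.7, "dz": -0.46, "spin": 0}, {"dx": -3.8, "dy": 1.7, "dz": -0.46, "spin": 0}, {"dx": -3.8, "dy": 1.7, "dz": -0.46, "spin": 0}, {"dx": -3.8, "dy": 1.7, "dz": -0.46, "spin": 0}, {"dx": -3.8, "dy": 1.7, "dz": -0.46, "spin": 0}, {"dx": -3.8, "dy": 1.7, "dz": -0.46, "spin": 0}, {"dx": 0, "dy": 0, "dz": 0, "spin": 0}, {"dx": 0, "dy": 0, "dz": 0, "spin": 0}])

```text
time: 2.2
ee_pos: [0.4576, 0.1973, 0.4508]
eef_rot: [0.685, 0.728, 0.0, -0.0]
ft_force: [0.4, 1.1, -0.9]
width: 0.0869
grip_force: 0.0
```

```bash
python3 -c "
from h import *
plan(.46,.195,.45,.0637);shot('wrist','w3')"
```

```text
t 2.2 pos [0.4576 0.1973 0.4508] a 0.061 w 0.0869 F [ 0.4  1.1 -0.9]
spin -0.003 then d(cm) [-0.25  0.22  0.08]
```

View pics/w3.png

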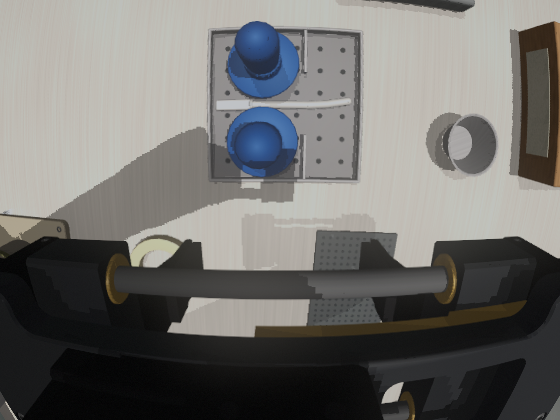

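The wrist view shows caddy corners at about (209,30), (361,29), (358,181) and (209,180). The long guard is centred near (263,62) and the short one near (262,142). The dilator runs from (216,105) to (350,101).

```bash
cat > fit2.py <<'E'
from h import *
from scipy.optimize import least_squares as LS
L=[(-.098,.1),(.098,.1),(.098,-.1),(-.098,-.1)];P=[(209,30),(361,29),(358,181),(209,180)]
W=lambda q,a,b,z:[q[0]+np.cos(q[2])*a-np.sin(q[2])*b,q[1]+np.sin(q[2])*a+np.cos(q[2])*b,z]
o=LS(lambda q:np.concatenate([proj('w3',W(q,*l,.02))-p for l,p in zip(L,P)]),[.46,.295,.06]);q=o.x
print('caddy',q.round(4),o.fun.round(1))
loc=lambda b:np.round([np.cos(q[2])*(b[0]-q[0])+np.sin(q[2])*(b[1]-q[1]),-np.sin(q[2])*(b[0]-q[0])+np.cos(q[2])*(b[1]-q[1])],4)
im=cv2.imread('pics/w3.png').astype(int);B=im[:,:,0]-im[:,:,2]>45
th=np.linspace(0,2*np.pi,60)
for N,y0,y1 in (('long',15,100),('short',103,180)):
    m=np.zeros_like(B,np.uint8);m[y0:y1,215:310]=B[y0:y1,215:310]
    c=max(cv2.findContours(m,cv2.RETR_EXTERNAL,cv2.CHAIN_APPROX_NONE)[0],key=cv2.contourArea)[:,0].astype(float)
    if N=='long': c=c[c[:,1]>62]   # front half, clear of the grip
    b=np.array([back('w3',p,.036) for p in c])[:,:2]
    f=LS(lambda g:np.hypot(*(b-g[:2]).T)-.044,b.mean(0),loss='soft_l1',f_scale=.001)
    g=f.x;print(N,g.round(4),'local',loc(g),'rms',np.sqrt((f.fun**2).mean()).round(4),c.min(0),c.max(0))
d=np.array([back('w3',p,.012) for p in [(216,104.5),(250,104),(300,105.5),(350,101.5)]])
print('dil',d.round(4).tolist(),[loc(x).tolist() for x in d],np.linalg.norm(d[0]-d[3]))
E
python3 fit2.py
```

```text
caddy [0.4559 0.2964 0.0582] [-1.5 -1.8  0.6  0.4  1.3  0.5 -0.5  0.9]
long [0.4291 0.2835] local [-0.0275 -0.0113] rms 0.0143 [228.  63.] [298.  97.]
short [0.4327 0.2535] local [-0.0256 -0.0414] rms 0.0075 [227. 107.] [297. 176.]
dil [[0.3687, 0.2899, 0.012], [0.4125, 0.2918, 0.012], [0.4758, 0.2936, 0.012], [0.5397, 0.3046, 0.012]] [[-0.0875, -0.0014], [-0.0436, -0.002], [0.0197, -0.004], [0.0841, 0.0034]] 0.17164358399693397
```

```bash
sed -i 's/^    f=LS.*$/    (gx,gy),R=cv2.minEnclosingCircle((b*1000).astype(np.float32));g=np.array([gx,gy])\/1000/; s/^    g=f.x;print(N,g.round(4).*$/    print(N,g.round(4),"local",loc(g),"R mm",round(R,1))/' fit2.py; python3 fit2.py; python3 -c "
from h import *
im=cv2.imread('pics/w3.png')
for x,y in((.4291,.2835),):pass
print(proj('w3',[.4304,.3430,.036]),proj('w3',[.433,.2467,.036]))"
```

```text
caddy [0.4559 0.2964 0.0582] [-1.5 -1.8  0.6  0.4  1.3  0.5 -0.5  0.9]
long [0.4272 0.3381] local [-0.0262  0.0433] R mm 42.2
short [0.4315 0.2458] local [-0.0273 -0.0491] R mm 42.9
dil [[0.3687, 0.2899, 0.012], [0.4125, 0.2918, 0.012], [0.4758, 0.2936, 0.012], [0.5397, 0.3046, 0.012]] [[-0.0875, -0.0014], [-0.0436, -0.002], [0.0197, -0.004], [0.0841, 0.0034]] 0.17164358399693397
[265.67868015  61.96552871] [263.04204654 140.72765982]
```

```bash
python3 -c "
from h import *
for n,p in [('Lbot',(264,97.5)),('Sbot',(262,177)),('Stop',(262,106.5)),('L-l',(227.5,62)),('L-r',(299,62)),('S-l',(226.5,141)),('S-r',(298,141))]: print(n,back('w3',p,.034).round(4))
plan(.4275,.3405,.40)"
```

```text
Lbot [0.431  0.2993 0.034 ]
Sbot [0.434  0.2019 0.034 ]
Stop [0.4293 0.2882 0.034 ]
L-l [0.3841 0.342  0.034 ]
L-r [0.4701 0.3459 0.034 ]
S-l [0.3882 0.2442 0.034 ]
S-r [0.4751 0.2489 0.034 ]
t 2.25 pos [0.4571 0.1985 0.4506] a 0.063 w 0.0871 F [ 0.2  1.  -0.1]
spin 0 then d(cm) [14.36 -2.06  5.07]
```

move_arm(claw=8.7, steps=[{"dx": 3.7, "dy": -0.52, "dz": 0, "spin": 0}, {"dx": 3.7, "dy": -0.52, "dz": 0, "spin": 0}, {"dx": 3.7, "dy": -0.52, "dz": 0, "spin": 0}, {"dx": 3.6, "dy": -0.53, "dz": 0, "spin": 0}, {"dx": 0, "dy": 0, "dz": 3, "spin": 0}, {"dx": 0, "dy": 0, "dz": 3, "spin": 0}, {"dx": 0, "dy": 0, "dz": 3, "spin": 0}, {"dx": 0, "dy": 0, "dz": 0, "spin": 0}, {"dx": 0, "dy": 0, "dz": 0, "spin": 0}])

```text
time: 3.15
ee_pos: [0.4267, 0.3444, 0.3612]
eef_rot: [0.684, 0.73, -0.0, -0.0]
ft_force: [-0.2, 0.1, 0.4]
width: 0.0868
grip_force: 0.0
```

```bash
python3 -c "
from h import *
plan(.427,.3435,.28,.06);shot('wrist','w4')"
```

```text
t 3.15 pos [0.4267 0.3444 0.3612] a 0.065 w 0.0868 F [-0.2  0.1  0.4]
spin 0.005 then d(cm) [-0.09  0.03  8.12]
```

View pics/w4.png

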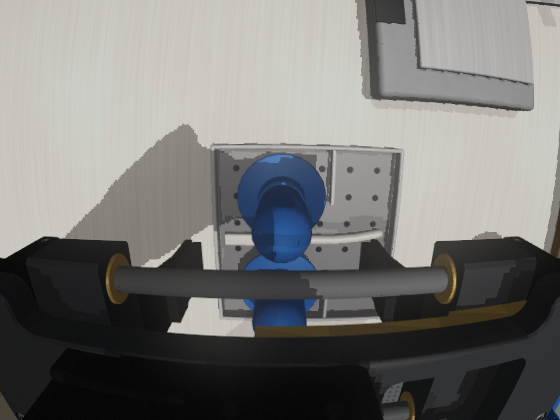

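The long handle is centred between the fingers: its guard spans columns 236–326, centre 281, against a principal point of 280.8. I'll descend and grip.

move_arm(steps=[{"dx": 0, "dy": 0, "dz": 2.5, "spin": 0}, {"dx": 0, "dy": 0, "dz": 2.5, "spin": 0}, {"dx": -0.1, "dy": 0, "dz": 2, "spin": 0}, {"dx": 0, "dy": 0, "dz": 1.1, "spin": 0}, {"dx": 0, "dy": 0, "dz": 0, "spin": 0}, {"dx": 0, "dy": 0, "dz": 0, "spin": 0}])

```text
time: 3.8
ee_pos: [0.4277, 0.3429, 0.2812]
eef_rot: [0.684, 0.729, 0.001, -0.0]
ft_force: [-0.6, -0.3, 0.3]
width: 0.0874
grip_force: 0.0
```

move_arm(claw=3.5, squeeze=15, steps=[{"dx": 0, "dy": 0, "dz": 0, "spin": 0}, {"dx": 0, "dy": 0, "dz": 0, "spin": 0}, {"dx": 0, "dy": 0, "dz": 0, "spin": 0}, {"dx": 0, "dy": 0, "dz": 0, "spin": 0}, {"dx": 0, "dy": 0, "dz": 0, "spin": 0}, {"dx": 0, "dy": 0, "dz": 0, "spin": 0}, {"dx": 0, "dy": 0, "dz": 0, "spin": 0}, {"dx": 0, "dy": 0, "dz": 0, "spin": 0}])

```text
time: 4.6
ee_pos: [0.4273, 0.3425, 0.2797]
eef_rot: [0.684, 0.729, -0.0, -0.0]
ft_force: [-0.2, 0.7, 0.3]
width: 0.0406
grip_force: 15.0
```

move_arm(steps=[{"dx": 0, "dy": 0, "dz": -1, "spin": 0}, {"dx": 0, "dy": 0, "dz": -2, "spin": 0}, {"dx": 0, "dy": 0, "dz": -3, "spin": 0}, {"dx": 0, "dy": 0, "dz": -3, "spin": 0}, {"dx": 0, "dy": 0, "dz": -3, "spin": 0}, {"dx": 0, "dy": 0, "dz": -2, "spin": 0}, {"dx": 0, "dy": 0, "dz": -1, "spin": 0}, {"dx": 0, "dy": 0, "dz": 0, "spin": 0}, {"dx": 0, "dy": 0, "dz": 0, "spin": 0}])

```text
time: 5.5
ee_pos: [0.4272, 0.3423, 0.4288]
eef_rot: [0.684, 0.729, -0.001, -0.0]
ft_force: [-0.1, 0.1, -1.3]
width: 0.0405
grip_force: 15.0
```

```bash
python3 -c "
from h import *
plan(.57,-.042,.43);print(telemetry.read_state()['grip_force'])"
```

```text
t 5.5 pos [0.4272 0.3423 0.4288] a 0.063 w 0.0405 F [-0.1  0.1 -1.3]
spin 0 then d(cm) [-39.26  11.83  -0.09]
14.997462565661408
```

move_arm(steps=[{"dx": -1.8, "dy": 0.5, "dz": 0, "spin": 0}, {"dx": -3.2, "dy": 1.0, "dz": 0, "spin": 0}, {"dx": -3.6, "dy": 1.1, "dz": 0, "spin": 0}, {"dx": -3.6, "dy": 1.1, "dz": 0, "spin": 0}, {"dx": -3.6, "dy": 1.1, "dz": 0, "spin": 0}, {"dx": -3.6, "dy": 1.1, "dz": 0, "spin": 0}, {"dx": -3.6, "dy": 1.1, "dz": 0, "spin": 0}, {"dx": -3.6, "dy": 1.1, "dz": 0, "spin": 0}, {"dx": -3.6, "dy": 1.1, "dz": 0, "spin": 0}, {"dx": -3.6, "dy": 1.1, "dz": 0, "spin": 0}, {"dx": -3.3, "dy": 1.0, "dz": 0, "spin": 0}, {"dx": -2.2, "dy": 0.6, "dz": 0, "spin": 0}])

```text
time: 6.7
ee_pos: [0.571, -0.045, 0.4283]
eef_rot: [0.685, 0.728, -0.001, -0.0]
ft_force: [0.7, 0.4, -1.2]
width: 0.0404
grip_force: 15.0
```

move_arm(steps=[{"dx": 0, "dy": 0, "dz": 0, "spin": 0}, {"dx": 0, "dy": 0, "dz": 2, "spin": 0}, {"dx": 0, "dy": 0, "dz": 3, "spin": 0}, {"dx": 0, "dy": 0, "dz": 3, "spin": 0}, {"dx": 0, "dy": 0, "dz": 3, "spin": 0}, {"dx": 0, "dy": 0, "dz": 2, "spin": 0}, {"dx": 0, "dy": 0, "dz": 1, "spin": 0}, {"dx": 0, "dy": 0, "dz": 0, "spin": 0}, {"dx": 0, "dy": 0, "dz": 0, "spin": 0}])

```text
time: 7.6
ee_pos: [0.5711, -0.0421, 0.2903]
eef_rot: [0.684, 0.729, 0.0, 0.0]
ft_force: [1.3, -1.1, -1.2]
width: 0.0407
grip_force: 15.0
```

```bash
python3 -c "
from h import *
plan(.57,-.042,.28);shot('scene','scene5');shot('side','side5')
a=cv2.imread('pics/scene5.png')[150:300,220:500];b=cv2.imread('pics/side5.png')[100:260,130:410]
cv2.imwrite('pics/c5.png',cv2.resize(np.vstack([a,b]),None,fx=1.9,fy=1.9))"
```

```text
t 7.6 pos [ 0.5711 -0.0421  0.2903] a 0.063 w 0.0407 F [ 1.3 -1.1 -1.2]
spin 0 then d(cm) [ 0.01 -0.11  1.03]
```

View pics/c5.png

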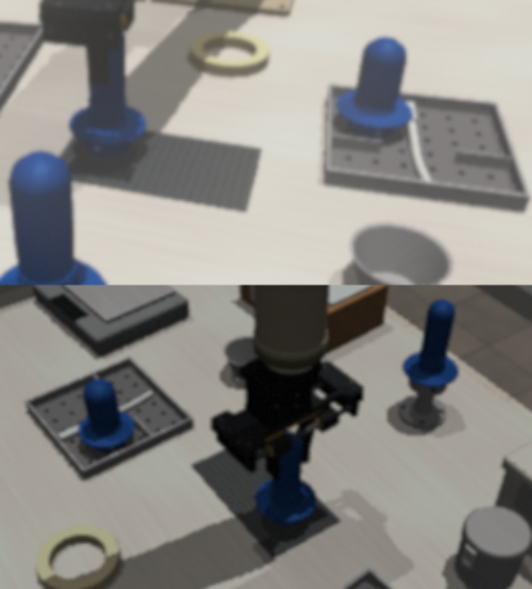

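The long handle hangs upright just over the mat's -y half. The short one still stands in the caddy with the dilator lying straight. I'll check the mat fit against the first scene view.

```bash
python3 -c "
from h import *
for u in [(262,218),(357,232),(352,255),(247,243)]: print(back('scene1',u,.004).round(3))
for u in [(318,230),(398,234),(306,326)]: print('w',back('w3',u,.004).round(3))"
```

```text
[ 0.538 -0.086  0.004]
[0.532 0.13  0.004]
[0.616 0.132 0.004]
[ 0.639 -0.083  0.004]
w [0.513 0.128 0.004]
w [0.632 0.128 0.004]
w [ 0.511 -0.033  0.004]
```

move_arm(steps=[{"dx": 0, "dy": 0, "dz": 0.4, "spin": 0}, {"dx": 0, "dy": 0, "dz": 0.3, "spin": 0}, {"dx": 0, "dy": 0, "dz": 0.2, "spin": 0}, {"dx": 0, "dy": 0, "dz": 0.1, "spin": 0}, {"dx": 0, "dy": 0, "dz": 0, "spin": 0}, {"dx": 0, "dy": 0, "dz": 0, "spin": 0}])

```text
time: 8.3
ee_pos: [0.5709, -0.0423, 0.2798]
eef_rot: [0.684, 0.729, 0.0, 0.0]
ft_force: [-0.1, 0.5, -0.1]
width: 0.0406
grip_force: 15.0
```

move_arm(claw=8.7, steps=[{"dx": 0, "dy": 0, "dz": 0, "spin": 0}, {"dx": 0, "dy": 0, "dz": 0, "spin": 0}, {"dx": 0, "dy": 0, "dz": 0, "spin": 0}, {"dx": 0, "dy": 0, "dz": 0, "spin": 0}, {"dx": 0, "dy": 0, "dz": -2, "spin": 0}, {"dx": 0, "dy": 0, "dz": -3, "spin": 0}, {"dx": 0, "dy": 0, "dz": -3, "spin": 0}, {"dx": 0, "dy": 0, "dz": -2, "spin": 0}, {"dx": 0, "dy": 0, "dz": 0, "spin": 0}, {"dx": 0, "dy": 0, "dz": 0, "spin": 0}])

```text
time: 9.3
ee_pos: [0.5708, -0.0422, 0.3795]
eef_rot: [0.684, 0.729, 0.0, 0.0]
ft_force: [-0.6, 0.8, -0.3]
width: 0.0868
grip_force: 0.0
```

```bash
python3 -c "
from h import *
plan(.4315,.2455,.38,.06)"
```

```text
t 9.3 pos [ 0.5708 -0.0422  0.3795] a 0.063 w 0.0868 F [-0.6  0.8 -0.3]
spin 0.003 then d(cm) [ 29.56 -12.18  -0.04]
```

move_arm(steps=[{"dx": 3.7, "dy": -1.52, "dz": 0, "spin": 0}, {"dx": 3.7, "dy": -1.52, "dz": 0, "spin": 0}, {"dx": 3.7, "dy": -1.52, "dz": 0, "spin": 0}, {"dx": 3.7, "dy": -1.52, "dz": 0, "spin": 0}, {"dx": 3.7, "dy": -1.52, "dz": 0, "spin": 0}, {"dx": 3.7, "dy": -1.52, "dz": 0, "spin": 0}, {"dx": 3.7, "dy": -1.52, "dz": 0, "spin": 0}, {"dx": 3.7, "dy": -1.52, "dz": 0, "spin": 0}, {"dx": 0, "dy": 0, "dz": 0, "spin": 0}, {"dx": 0, "dy": 0, "dz": 0, "spin": 0}])

```text
time: 10.3
ee_pos: [0.4303, 0.246, 0.3785]
eef_rot: [0.684, 0.73, -0.001, -0.0]
ft_force: [1.1, -0.4, 0.3]
width: 0.0872
grip_force: 0.0
```

```bash
python3 -c "
from h import *
plan(.4315,.2455,.246,.06);shot('wrist','w6')
im=cv2.imread('pics/w6.png').astype(int);B=im[:,:,0]-im[:,:,2]>45
B[262:]=0
y,x=np.nonzero(B);print(x.min(),x.max(),y.min(),y.max())
rw=[(r_,np.nonzero(B[r_])[0][[0,-1]].tolist()) for r_ in range(y.min(),y.max(),8)];print(rw)
k=max(range(y.min(),y.max()),key=lambda q:np.ptp(np.nonzero(B[q])[0]));a,b=np.nonzero(B[k])[0][[0,-1]]
print(k,back('w6',(a,k),.034).round(4),back('w6',(b,k),.034).round(4),back('w6',((a+b)/2,y.min()),.034).round(4))"
```

```text
t 10.3 pos [0.4303 0.246  0.3785] a 0.065 w 0.0872 F [ 1.1 -0.4  0.3]
spin 0.005 then d(cm) [-0.04  0.14 13.25]
241 324 152 236
[(152, [275, 291]), (160, [258, 307]), (168, [249, 315]), (176, [245, 321]), (184, [242, 323]), (192, [241, 324]), (200, [242, 323]), (208, [245, 321]), (216, [261, 315]), (224, [260, 298]), (232, [265, 295])]
190 [0.3888 0.2471 0.034 ] [0.4732 0.2527 0.034 ] [0.4284 0.2883 0.034 ]
```

move_arm(steps=[{"dx": 0, "dy": 0.1, "dz": 3, "spin": 0}, {"dx": 0, "dy": 0, "dz": 3, "spin": 0}, {"dx": 0, "dy": 0, "dz": 3, "spin": 0}, {"dx": 0, "dy": 0, "dz": 2.2, "spin": 0}, {"dx": 0, "dy": 0, "dz": 1.4, "spin": 0}, {"dx": 0, "dy": 0, "dz": 0.6, "spin": 0}, {"dx": 0, "dy": 0, "dz": 0, "spin": 0}, {"dx": 0, "dy": 0, "dz": 0, "spin": 0}])

```text
time: 11.15
ee_pos: [0.4324, 0.2452, 0.2483]
eef_rot: [0.685, 0.729, 0.0, 0.0]
ft_force: [-0.2, 0.1, 0.1]
width: 0.0865
grip_force: 0.0
```

move_arm(claw=4.3, squeeze=15, steps=[{"dx": 0, "dy": 0, "dz": 0, "spin": 0}, {"dx": 0, "dy": 0, "dz": 0, "spin": 0}, {"dx": 0, "dy": 0, "dz": 0, "spin": 0}, {"dx": 0, "dy": 0, "dz": 0, "spin": 0}, {"dx": 0, "dy": 0, "dz": 0, "spin": 0}, {"dx": 0, "dy": 0, "dz": 0, "spin": 0}, {"dx": 0, "dy": 0, "dz": 0, "spin": 0}])

```text
time: 11.85
ee_pos: [0.4318, 0.2456, 0.2478]
eef_rot: [0.684, 0.729, 0.0, -0.0]
ft_force: [-0.5, -0.2, 0.8]
width: 0.0484
grip_force: 15.0
```

move_arm(steps=[{"dx": 0, "dy": 0, "dz": -1, "spin": 0}, {"dx": 0, "dy": 0, "dz": -2, "spin": 0}, {"dx": 0, "dy": 0, "dz": -3, "spin": 0}, {"dx": 0, "dy": 0, "dz": -2, "spin": 0}, {"dx": 0, "dy": 0, "dz": -1, "spin": 0}, {"dx": 0, "dy": 0, "dz": 0, "spin": 0}, {"dx": 0, "dy": 0, "dz": 0, "spin": 0}])

```text
time: 12.55
ee_pos: [0.4316, 0.2454, 0.337]
eef_rot: [0.684, 0.729, -0.0, -0.0]
ft_force: [-0.3, -0.4, -1.0]
width: 0.0485
grip_force: 15.0
```

```bash
python3 -c "
from h import *
plan(.571,.070,.336)"
```

```text
t 12.55 pos [0.4316 0.2454 0.337 ] a 0.063 w 0.0485 F [-0.3 -0.4 -1. ]
spin 0 then d(cm) [-18.39  12.81   0.1 ]
```

move_arm(steps=[{"dx": -1.5, "dy": 1.0, "dz": 0, "spin": 0}, {"dx": -3, "dy": 2.1, "dz": 0, "spin": 0}, {"dx": -3.2, "dy": 2.2, "dz": 0, "spin": 0}, {"dx": -3.2, "dy": 2.2, "dz": 0, "spin": 0}, {"dx": -3.2, "dy": 2.2, "dz": 0, "spin": 0}, {"dx": -2.8, "dy": 2.1, "dz": 0, "spin": 0}, {"dx": -1.5, "dy": 1.0, "dz": 0, "spin": 0}, {"dx": 0, "dy": 0, "dz": 2, "spin": 0}, {"dx": 0, "dy": 0, "dz": 3, "spin": 0}, {"dx": 0, "dy": 0, "dz": 2.4, "spin": 0}, {"dx": 0, "dy": 0, "dz": 0.6, "spin": 0}, {"dx": 0, "dy": 0, "dz": 0, "spin": 0}])

```text
time: 13.75
ee_pos: [0.5707, 0.0699, 0.2564]
eef_rot: [0.685, 0.729, -0.001, -0.001]
ft_force: [0.3, 0.1, -0.3]
width: 0.0485
grip_force: 15.0
```

move_arm(steps=[{"dx": 0, "dy": 0, "dz": 0, "spin": 0}, {"dx": 0, "dy": 0, "dz": 0.4, "spin": 0}, {"dx": 0, "dy": 0, "dz": 0.3, "spin": 0}, {"dx": 0, "dy": 0, "dz": 0.2, "spin": 0}, {"dx": 0, "dy": 0, "dz": 0, "spin": 0}, {"dx": 0, "dy": 0, "dz": 0, "spin": 0}])

```text
time: 14.35
ee_pos: [0.5712, 0.07, 0.2488]
eef_rot: [0.684, 0.729, 0.0, 0.0]
ft_force: [-0.2, -0.3, -1.1]
width: 0.0487
grip_force: 15.0
```

move_arm(steps=[{"dx": 0, "dy": 0, "dz": 0.1, "spin": 0}, {"dx": 0, "dy": 0, "dz": 0, "spin": 0}, {"dx": 0, "dy": 0, "dz": 0, "spin": 0}])

```text
time: 14.65
ee_pos: [0.5713, 0.07, 0.2478]
eef_rot: [0.684, 0.729, 0.0, 0.0]
ft_force: [-0.4, 0.4, -0.8]
width: 0.0484
grip_force: 15.0
```

move_arm(claw=8.7, steps=[{"dx": 0, "dy": 0, "dz": 0, "spin": 0}, {"dx": 0, "dy": 0, "dz": 0, "spin": 0}, {"dx": 0, "dy": 0, "dz": 0, "spin": 0}, {"dx": 0, "dy": 0, "dz": 0, "spin": 0}, {"dx": 0, "dy": 0, "dz": -2, "spin": 0}, {"dx": 0, "dy": 0, "dz": -3, "spin": 0}, {"dx": 0, "dy": 0, "dz": -3, "spin": 0}, {"dx": 0, "dy": 0, "dz": -2, "spin": 0}, {"dx": 0, "dy": 0, "dz": 0, "spin": 0}, {"dx": 0, "dy": 0, "dz": 0, "spin": 0}])

```text
time: 15.65
ee_pos: [0.5711, 0.07, 0.3476]
eef_rot: [0.684, 0.729, 0.0, 0.0]
ft_force: [-0.5, -0.4, -0.7]
width: 0.0872
grip_force: 0.0
```

```bash
python3 -c "
from h import *
plan(.456,.19,.36,.06)"
```

```text
t 15.65 pos [0.5711 0.07   0.3476] a 0.063 w 0.0872 F [-0.5 -0.4 -0.7]
spin 0.003 then d(cm) [ 12.67 -10.77  -1.24]
```

move_arm(steps=[{"dx": 3.2, "dy": -2.7, "dz": -0.3, "spin": 0}, {"dx": 3.2, "dy": -2.7, "dz": -0.3, "spin": 0}, {"dx": 3.2, "dy": -2.7, "dz": -0.3, "spin": 0}, {"dx": 3.2, "dy": -2.7, "dz": -0.3, "spin": 0}, {"dx": 0, "dy": 0, "dz": 0, "spin": 0}, {"dx": 0, "dy": 0, "dz": 0, "spin": 0}])

```text
time: 16.25
ee_pos: [0.4547, 0.1915, 0.3589]
eef_rot: [0.684, 0.73, -0.001, -0.0]
ft_force: [1.3, -1.1, 0.6]
width: 0.0871
grip_force: 0.0
```

```bash
python3 -c "
from h import *
plan(.456,.2,.36,.06);shot('wrist','w7')"
```

```text
t 16.25 pos [0.4547 0.1915 0.3589] a 0.065 w 0.0871 F [ 1.3 -1.1  0.6]
spin 0.005 then d(cm) [ 0.84  0.18 -0.11]
```

View pics/w7.png

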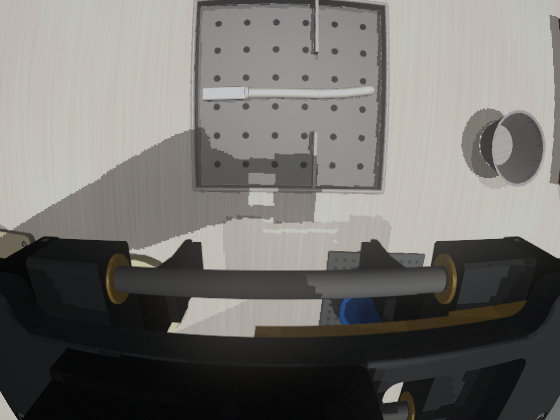

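The dilator lies clear: plate end at (203,94), neck (248,92), straight to about (318,94), tip at (373,90).

```bash
python3 -c "
from h import *
a,n,m,b=[back('w7',p,.010) for p in [(203,94),(248,92.5),(318,94),(373,90)]]
print(a.round(4),n.round(4),m.round(4),b.round(4),np.linalg.norm(b-a),np.linalg.norm(n-a))
d=(m-a)/np.linalg.norm(m-a);ang=np.arctan2(d[1],d[0]);o=a+d*.0875;print('ang',ang,'origin',o)
plan(o[0],o[1],.26,ang+np.pi/2)
Rm=lambda t:np.array([[np.cos(t),-np.sin(t)],[np.sin(t),np.cos(t)]])
print('lane',np.array([.4578,-.2931])+Rm(.1234)@[0,.038])"
```

```text
[0.369 0.289 0.01 ] [0.4148 0.2917 0.01  ] [0.4843 0.2948 0.01  ] [0.5403 0.3054 0.01  ] 0.17211954888260536 0.045889528643031086
ang 0.050877028927616565 origin [0.45637611 0.29340535 0.01      ]
t 16.3 pos [0.4554 0.1905 0.3589] a 0.063 w 0.0872 F [-0.3 -0.7 -0.9]
spin -1.559 then d(cm) [-0.63 10.28  9.88]
lane [ 0.45312269 -0.25538896]
```

move_arm(claw=3.5, steps=[{"dx": 0, "dy": 0, "dz": 0, "spin": -0.142}, {"dx": 0, "dy": 0, "dz": 0, "spin": -0.142}, {"dx": 0, "dy": 0, "dz": 0, "spin": -0.142}, {"dx": 0, "dy": 0, "dz": 0, "spin": -0.142}, {"dx": 0, "dy": 0, "dz": 0, "spin": -0.142}, {"dx": 0, "dy": 0, "dz": 0, "spin": -0.142}, {"dx": 0, "dy": 0, "dz": 0, "spin": -0.142}, {"dx": 0, "dy": 0, "dz": 0, "spin": -0.142}, {"dx": 0, "dy": 0, "dz": 0, "spin": -0.142}, {"dx": 0, "dy": 0, "dz": 0, "spin": -0.142}, {"dx": 0, "dy": 0, "dz": 0, "spin": -0.142}])

```text
time: 17.4
ee_pos: [0.4562, 0.1895, 0.359]
eef_rot: [-0.029, 1.0, -0.001, -0.0]
ft_force: [0.1, 0.1, 0.2]
width: 0.0354
grip_force: 0.0
```

move_arm(steps=[{"dx": -0.2, "dy": 3.4, "dz": 0, "spin": 0}, {"dx": -0.2, "dy": 3.4, "dz": 2, "spin": 0}, {"dx": -0.2, "dy": 3.4, "dz": 3, "spin": 0}, {"dx": 0, "dy": 0, "dz": 3, "spin": 0}, {"dx": 0, "dy": 0, "dz": 2, "spin": 0}, {"dx": 0, "dy": 0, "dz": 0, "spin": 0}, {"dx": 0, "dy": 0, "dz": 0, "spin": 0}])

```text
time: 18.1
ee_pos: [0.4567, 0.2921, 0.2597]
eef_rot: [-0.026, 1.0, -0.0, -0.0]
ft_force: [-0.1, -0.4, -0.0]
width: 0.0349
grip_force: 0.0
```

```bash
python3 -c "
from h import *
plan(.4564,.2934,.188,1.6216);print(telemetry.read_state()['joint_positions'].round(2));shot('wrist','w8')"
```

```text
t 18.1 pos [0.4567 0.2921 0.2597] a 1.623 w 0.0349 F [-0.1 -0.4 -0. ]
spin 0.001 then d(cm) [0.02 0.14 7.17]
[-0.89  0.28  0.27  1.86 -0.09  1.01  1.04]
```

View pics/w8.png

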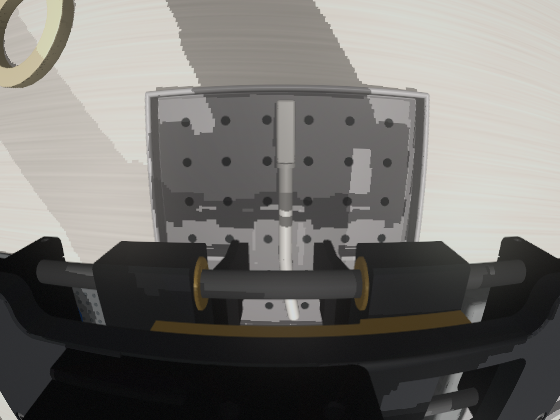

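The dilator's shaft is at column 286, between the fingers (gap 250–315). I'll descend.

move_arm(steps=[{"dx": 0, "dy": 0.25, "dz": 2.5, "spin": 0}, {"dx": 0, "dy": 0, "dz": 2, "spin": 0}, {"dx": 0, "dy": 0, "dz": 1.3, "spin": 0}, {"dx": 0, "dy": 0, "dz": 0.8, "spin": 0}, {"dx": 0, "dy": 0, "dz": 0.4, "spin": 0}, {"dx": 0, "dy": 0, "dz": 0, "spin": 0}, {"dx": 0, "dy": 0, "dz": 0, "spin": 0}])

```text
time: 18.85
ee_pos: [0.456, 0.2958, 0.1905]
eef_rot: [-0.027, 1.0, 0.0, 0.0]
ft_force: [-0.3, 0.0, -1.0]
width: 0.0347
grip_force: 0.0
```

move_arm(claw=0.5, squeeze=25, steps=[{"dx": 0, "dy": 0, "dz": 0, "spin": 0}, {"dx": 0, "dy": 0, "dz": 0, "spin": 0}, {"dx": 0, "dy": 0, "dz": 0, "spin": 0}, {"dx": 0, "dy": 0, "dz": 0, "spin": 0}, {"dx": 0, "dy": 0, "dz": 0, "spin": 0}, {"dx": 0, "dy": 0, "dz": 0, "spin": 0}])

```text
time: 19.45
ee_pos: [0.4557, 0.2956, 0.1898]
eef_rot: [-0.027, 1.0, 0.0, 0.0]
ft_force: [-1.1, -0.5, 1.9]
width: 0.0091
grip_force: 25.0
```

move_arm(steps=[{"dx": 0, "dy": 0, "dz": -1, "spin": 0}, {"dx": 0, "dy": 0, "dz": -2, "spin": 0}, {"dx": 0, "dy": 0, "dz": -3, "spin": 0}, {"dx": 0, "dy": 0, "dz": -3, "spin": 0}, {"dx": 0, "dy": 0, "dz": -3, "spin": 0}, {"dx": 0, "dy": 0, "dz": -3, "spin": 0}, {"dx": 0, "dy": 0, "dz": -2, "spin": 0}, {"dx": 0, "dy": 0, "dz": -1.5, "spin": 0}, {"dx": 0, "dy": 0, "dz": 0, "spin": 0}, {"dx": 0, "dy": 0, "dz": 0, "spin": 0}])

```text
time: 20.45
ee_pos: [0.4555, 0.2954, 0.3746]
eef_rot: [-0.027, 1.0, 0.0, 0.0]
ft_force: [-0.0, -0.5, -1.3]
width: 0.009
grip_force: 25.0
```

```bash
python3 -c "
from h import *
plan(.45,-.2554,.374)"
```

```text
t 20.45 pos [0.4555 0.2954 0.3746] a 1.625 w 0.009 F [-0.  -0.5 -1.3]
spin 0 then d(cm) [ 3.530e+00 -5.497e+01  5.000e-02]
```

move_arm(steps=[{"dx": 0.1, "dy": -1.5, "dz": 0, "spin": 0}, {"dx": 0.2, "dy": -3, "dz": 0, "spin": 0}, {"dx": 0.3, "dy": -4, "dz": 0, "spin": 0}, {"dx": 0.3, "dy": -4, "dz": 0, "spin": 0}, {"dx": 0.3, "dy": -4, "dz": 0, "spin": 0}, {"dx": 0.3, "dy": -4, "dz": 0, "spin": 0}, {"dx": 0.3, "dy": -4, "dz": 0, "spin": 0}, {"dx": 0.3, "dy": -4, "dz": 0, "spin": 0}, {"dx": 0.3, "dy": -4, "dz": 0, "spin": 0}, {"dx": 0.3, "dy": -4, "dz": 0, "spin": 0}, {"dx": 0.3, "dy": -4, "dz": 0, "spin": 0}, {"dx": 0.3, "dy": -4, "dz": 0, "spin": 0}])

```text
time: 21.65
ee_pos: [0.4454, -0.153, 0.3739]
eef_rot: [-0.027, 1.0, 0.0, -0.001]
ft_force: [0.6, 0.2, -0.2]
width: 0.0089
grip_force: 25.0
```

move_arm(steps=[{"dx": 0.2, "dy": -4, "dz": 0, "spin": 0}, {"dx": 0, "dy": -3.5, "dz": 0, "spin": 0}, {"dx": 0, "dy": -2, "dz": 0, "spin": 0}, {"dx": 0, "dy": -1, "dz": 0, "spin": -0.07}, {"dx": 0, "dy": 0, "dz": 0, "spin": 0}, {"dx": 0, "dy": 0, "dz": 0, "spin": 0}])

```text
time: 22.25
ee_pos: [0.4498, -0.2555, 0.374]
eef_rot: [-0.061, 0.998, 0.0, -0.001]
ft_force: [0.7, -0.0, 0.4]
width: 0.0092
grip_force: 25.0
```

```bash
python3 -c "
from h import *
plan(.453,-.2554,.192,1.694);shot('wrist','w9')"
```

```text
t 22.25 pos [ 0.4498 -0.2555  0.374 ] a 1.692 w 0.0092 F [ 0.7 -0.   0.4]
spin -0.002 then d(cm) [-0.34 -0.05 18.2 ]
```

View pics/w9.png

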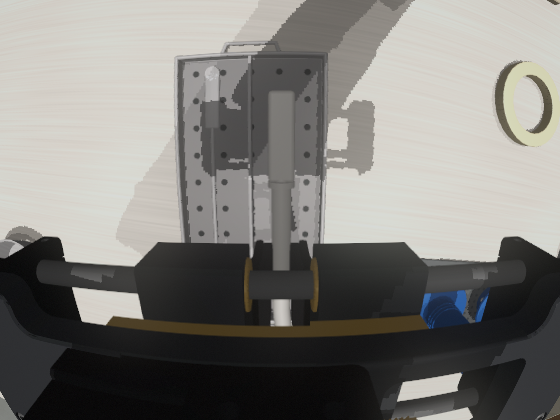

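The dilator hangs straight above the empty lane. The partition is at column 250, the +y wall at about 325, and the sound is in the other lane. I'll check the lane's middle.

```bash
python3 -c "
from h import *
for a,b in [((249.5,60),(326,56)),((250,230),(324,230))]:
    p,q=back('w9',a,.022),back('w9',b,.022);print(p.round(4),q.round(4),((p+q)/2).round(4))
print(back('w9',(177,58),.022).round(4))"
```

```text
[ 0.316  -0.3042  0.022 ] [ 0.3019 -0.2284  0.022 ] [ 0.3089 -0.2663  0.022 ]
[ 0.493  -0.2841  0.022 ] [ 0.4834 -0.205   0.022 ] [ 0.4882 -0.2446  0.022 ]
[ 0.3183 -0.3805  0.022 ]
```

move_arm(steps=[{"dx": -0.3, "dy": 0.3, "dz": 2, "spin": 0}, {"dx": 0, "dy": 0, "dz": 3, "spin": 0}, {"dx": 0, "dy": 0, "dz": 3, "spin": 0}, {"dx": 0, "dy": 0, "dz": 3, "spin": 0}, {"dx": 0, "dy": 0, "dz": 3, "spin": 0}, {"dx": 0, "dy": 0, "dz": 2, "spin": 0}, {"dx": 0, "dy": 0, "dz": 1.2, "spin": 0}, {"dx": 0, "dy": 0, "dz": 0.6, "spin": 0}, {"dx": 0, "dy": 0, "dz": 0, "spin": 0}, {"dx": 0, "dy": 0, "dz": 0, "spin": 0}])

```text
time: 23.3
ee_pos: [0.4535, -0.2522, 0.1976]
eef_rot: [-0.062, 0.998, -0.0, 0.001]
ft_force: [1.3, -0.6, 0.2]
width: 0.0089
grip_force: 25.0
```

move_arm(steps=[{"dx": 0, "dy": 0, "dz": 0.3, "spin": 0}, {"dx": 0, "dy": 0, "dz": 0.2, "spin": 0}, {"dx": 0, "dy": 0, "dz": 0, "spin": 0}, {"dx": 0, "dy": 0, "dz": 0, "spin": 0}])

```text
time: 23.7
ee_pos: [0.4531, -0.2522, 0.1918]
eef_rot: [-0.062, 0.998, 0.0, 0.0]
ft_force: [-0.2, -0.1, -1.0]
width: 0.0092
grip_force: 25.0
```

move_arm(steps=[{"dx": 0, "dy": 0, "dz": 0.15, "spin": 0}, {"dx": 0, "dy": 0, "dz": 0.05, "spin": 0}, {"dx": 0, "dy": 0, "dz": 0, "spin": 0}, {"dx": 0, "dy": 0, "dz": 0, "spin": 0}])

```text
time: 24.1
ee_pos: [0.4532, -0.2522, 0.1898]
eef_rot: [-0.062, 0.998, 0.0, 0.0]
ft_force: [-0.3, 1.5, 2.9]
width: 0.009
grip_force: 25.0
```

move_arm(claw=3, steps=[{"dx": 0, "dy": 0, "dz": 0, "spin": 0}, {"dx": 0, "dy": 0, "dz": 0, "spin": 0}, {"dx": 0, "dy": 0, "dz": 0, "spin": 0}, {"dx": 0, "dy": 0, "dz": 0, "spin": 0}, {"dx": 0, "dy": 0, "dz": -1, "spin": 0}, {"dx": 0, "dy": 0, "dz": -3, "spin": 0}, {"dx": 0, "dy": 0, "dz": -4, "spin": 0}, {"dx": 0, "dy": 0, "dz": -4, "spin": 0}, {"dx": 0, "dy": 0, "dz": -4, "spin": 0}, {"dx": 0, "dy": 0, "dz": -3, "spin": 0}, {"dx": 0, "dy": 0, "dz": 0, "spin": 0}, {"dx": 0, "dy": 0, "dz": 0, "spin": 0}])

```text
time: 25.3
ee_pos: [0.453, -0.2523, 0.3804]
eef_rot: [-0.062, 0.998, 0.0, 0.001]
ft_force: [-0.4, 1.2, -0.5]
width: 0.03
grip_force: 0.0
```

```bash
python3 -c "
from h import *
plan(.5711,.070,.38,.063);shot('wrist','w10')
im=cv2.imread('pics/w10.png');cv2.imwrite('pics/w10c.png',im[:340,100:460])"
```

```text
t 25.3 pos [ 0.453  -0.2523  0.3804] a 1.695 w 0.03 F [-0.4  1.2 -0.5]
spin -1.51 then d(cm) [-31.42 -13.81   0.07]
```

View pics/w10c.png

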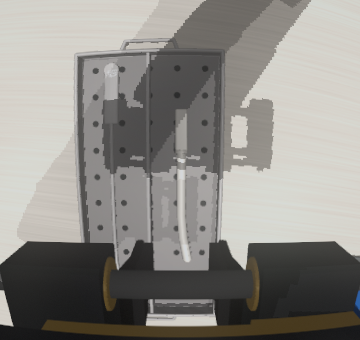

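The dilator lies flat in the middle of its lane and the sound is undisturbed. Next is the short handle.

move_arm(claw=8.7, steps=[{"dx": 0, "dy": 0, "dz": 0, "spin": 0.136}, {"dx": 0, "dy": 0, "dz": 0, "spin": 0.136}, {"dx": 0, "dy": 0, "dz": 0, "spin": 0.136}, {"dx": 0, "dy": 0, "dz": 0, "spin": 0.136}, {"dx": 0, "dy": 0, "dz": 0, "spin": 0.136}, {"dx": 0, "dy": 0, "dz": 0, "spin": 0.136}, {"dx": 0, "dy": 0, "dz": 0, "spin": 0.136}, {"dx": 0, "dy": 0, "dz": 0, "spin": 0.136}, {"dx": 0, "dy": 0, "dz": 0, "spin": 0.136}, {"dx": 0, "dy": 0, "dz": 0, "spin": 0.136}, {"dx": 0, "dy": 0, "dz": 0, "spin": 0.136}, {"dx": 0, "dy": 0, "dz": 0, "spin": 0.136}])

```text
time: 26.55
ee_pos: [0.4528, -0.252, 0.3786]
eef_rot: [0.687, 0.727, -0.001, -0.001]
ft_force: [0.6, -0.6, -0.0]
width: 0.0865
grip_force: 0.0
```

```bash
python3 -c "
from h import *
plan(.5711,.070,.38,.063)"
```

```text
t 26.55 pos [ 0.4528 -0.252   0.3786] a 0.057 w 0.0865 F [ 0.6 -0.6 -0. ]
spin -0.006 then d(cm) [31.39 13.84 -0.17]
```

move_arm(steps=[{"dx": 3.5, "dy": 1.54, "dz": 0, "spin": 0}, {"dx": 3.5, "dy": 1.54, "dz": 0, "spin": 0}, {"dx": 3.5, "dy": 1.54, "dz": 0, "spin": 0}, {"dx": 3.5, "dy": 1.54, "dz": 0, "spin": 0}, {"dx": 3.5, "dy": 1.54, "dz": 0, "spin": 0}, {"dx": 3.5, "dy": 1.54, "dz": 0, "spin": 0}, {"dx": 3.5, "dy": 1.54, "dz": 0, "spin": 0}, {"dx": 3.5, "dy": 1.54, "dz": 0, "spin": 0}, {"dx": 3.4, "dy": 1.52, "dz": 0, "spin": 0}, {"dx": 0, "dy": 0, "dz": 0, "spin": 0}, {"dx": 0, "dy": 0, "dz": 0, "spin": 0}])

```text
time: 27.65
ee_pos: [0.5713, 0.0705, 0.3783]
eef_rot: [0.684, 0.729, -0.001, -0.0]
ft_force: [-0.1, -0.9, -0.2]
width: 0.0871
grip_force: 0.0
```

```bash
python3 -c "
from h import *
plan(.5711,.070,.2478,.063);shot('wrist','w11')
im=cv2.imread('pics/w11.png').astype(int);B=im[:,:,0]-im[:,:,2]>45
B[240:]=0
y,x=np.nonzero(B);k=max(range(y.min(),y.max()),key=lambda q:np.ptp(np.nonzero(B[q])[0])if B[q].any() else 0);a,b=np.nonzero(B[k])[0][[0,-1]]
print(k,a,b,y.min(),back('w11',(a,k),.034).round(4),back('w11',(b,k),.034).round(4))"
```

```text
t 27.65 pos [0.5713 0.0705 0.3783] a 0.064 w 0.0871 F [-0.1 -0.9 -0.2]
spin 0.001 then d(cm) [-3.000e-02  1.000e-02  1.305e+01]
233 264 558 152 [0.5554 0.027  0.034 ] [0.9649 0.0454 0.034 ]
```

move_arm(steps=[{"dx": 0, "dy": 0, "dz": 3, "spin": 0}, {"dx": 0, "dy": 0, "dz": 3, "spin": 0}, {"dx": 0, "dy": 0, "dz": 3, "spin": 0}, {"dx": 0, "dy": 0, "dz": 2.2, "spin": 0}, {"dx": 0, "dy": 0, "dz": 1.3, "spin": 0}, {"dx": 0, "dy": 0, "dz": 0.5, "spin": 0}, {"dx": 0, "dy": 0, "dz": 0, "spin": 0}, {"dx": 0, "dy": 0, "dz": 0, "spin": 0}])

```text
time: 28.5
ee_pos: [0.5719, 0.0697, 0.2508]
eef_rot: [0.685, 0.729, 0.001, 0.0]
ft_force: [0.3, 0.2, -0.3]
width: 0.087
grip_force: 0.0
```

move_arm(claw=4.3, squeeze=15, steps=[{"dx": 0, "dy": 0, "dz": 0, "spin": 0}, {"dx": 0, "dy": 0, "dz": 0, "spin": 0}, {"dx": 0, "dy": 0, "dz": 0, "spin": 0}, {"dx": 0, "dy": 0, "dz": 0, "spin": 0}, {"dx": 0, "dy": 0, "dz": 0, "spin": 0}, {"dx": 0, "dy": 0, "dz": 0, "spin": 0}, {"dx": 0, "dy": 0, "dz": 0, "spin": 0}])

```text
time: 29.2
ee_pos: [0.5715, 0.0699, 0.2497]
eef_rot: [0.684, 0.729, -0.0, -0.0]
ft_force: [-0.3, 0.0, 0.4]
width: 0.0485
grip_force: 15.0
```

move_arm(steps=[{"dx": 0, "dy": 0, "dz": -1, "spin": 0}, {"dx": 0, "dy": 0, "dz": -2, "spin": 0}, {"dx": 0, "dy": 0, "dz": -3, "spin": 0}, {"dx": 0, "dy": 0, "dz": -2, "spin": 0}, {"dx": 0, "dy": 0, "dz": -1, "spin": 0}, {"dx": 0, "dy": 0, "dz": 0, "spin": 0}, {"dx": 0, "dy": 0, "dz": 0, "spin": 0}])

```text
time: 29.9
ee_pos: [0.5712, 0.07, 0.339]
eef_rot: [0.684, 0.729, -0.0, -0.0]
ft_force: [0.2, 0.5, -1.7]
width: 0.0485
grip_force: 15.0
```

```bash
python3 -c "
from h import *
plan(.4318,.2456,.336)"
```

```text
t 29.9 pos [0.5712 0.07   0.339 ] a 0.063 w 0.0485 F [ 0.2  0.5 -1.7]
spin 0 then d(cm) [ 18.4  -12.81   0.31]
```

move_arm(steps=[{"dx": 1.5, "dy": -1.0, "dz": 0, "spin": 0}, {"dx": 3, "dy": -2.1, "dz": 0, "spin": 0}, {"dx": 3.2, "dy": -2.2, "dz": 0, "spin": 0}, {"dx": 3.2, "dy": -2.2, "dz": 0, "spin": 0}, {"dx": 3.2, "dy": -2.2, "dz": 0, "spin": 0}, {"dx": 2.8, "dy": -2.1, "dz": 0, "spin": 0}, {"dx": 1.5, "dy": -1.0, "dz": 0, "spin": 0}, {"dx": 0, "dy": 0, "dz": 0, "spin": 0}, {"dx": 0, "dy": 0, "dz": 2, "spin": 0}, {"dx": 0, "dy": 0, "dz": 3, "spin": 0}, {"dx": 0, "dy": 0, "dz": 2.4, "spin": 0}, {"dx": 0, "dy": 0, "dz": 0.6, "spin": 0}])

```text
time: 31.1
ee_pos: [0.4316, 0.2441, 0.2568]
eef_rot: [0.685, 0.729, -0.003, 0.0]
ft_force: [-0.7, -1.4, -0.4]
width: 0.0484
grip_force: 15.0
```

move_arm(steps=[{"dx": 0, "dy": 0, "dz": 0, "spin": 0}, {"dx": 0, "dy": 0, "dz": 0.4, "spin": 0}, {"dx": 0, "dy": 0, "dz": 0.3, "spin": 0}, {"dx": 0, "dy": 0, "dz": 0.15, "spin": 0}, {"dx": 0, "dy": 0, "dz": 0, "spin": 0}, {"dx": 0, "dy": 0, "dz": 0, "spin": 0}])

```text
time: 31.7
ee_pos: [0.4322, 0.2456, 0.2515]
eef_rot: [0.684, 0.729, 0.0, -0.0]
ft_force: [0.0, -0.8, -1.6]
width: 0.0485
grip_force: 15.0
```

move_arm(steps=[{"dx": 0, "dy": -0.05, "dz": 0.15, "spin": 0}, {"dx": 0, "dy": 0, "dz": 0.05, "spin": 0}, {"dx": 0, "dy": 0, "dz": 0, "spin": 0}, {"dx": 0, "dy": 0, "dz": 0, "spin": 0}])

```text
time: 32.1
ee_pos: [0.4317, 0.2456, 0.2496]
eef_rot: [0.684, 0.729, 0.0, -0.0]
ft_force: [-2.7, -0.8, 5.4]
width: 0.0482
grip_force: 15.0
```

move_arm(claw=8.7, steps=[{"dx": 0, "dy": 0, "dz": 0, "spin": 0}, {"dx": 0, "dy": 0, "dz": 0, "spin": 0}, {"dx": 0, "dy": 0, "dz": 0, "spin": 0}, {"dx": 0, "dy": 0, "dz": 0, "spin": 0}, {"dx": 0, "dy": 0, "dz": -2, "spin": 0}, {"dx": 0, "dy": 0, "dz": -3, "spin": 0}, {"dx": 0, "dy": 0, "dz": -3, "spin": 0}, {"dx": 0, "dy": 0, "dz": -3, "spin": 0}, {"dx": 0, "dy": 0, "dz": -2, "spin": 0}, {"dx": 0, "dy": 0, "dz": 0, "spin": 0}, {"dx": 0, "dy": 0, "dz": 0, "spin": 0}])

```text
time: 33.2
ee_pos: [0.4316, 0.2455, 0.379]
eef_rot: [0.684, 0.729, 0.0, -0.0]
ft_force: [0.2, 0.4, -0.3]
width: 0.0868
grip_force: 0.0
```

```bash
python3 -c "
from h import *
plan(.5709,-.0423,.38,.063)"
```

```text
t 33.2 pos [0.4316 0.2455 0.379 ] a 0.063 w 0.0868 F [ 0.2  0.4 -0.3]
spin 0.0 then d(cm) [-29.6   12.09  -0.11]
```

move_arm(steps=[{"dx": -3.7, "dy": 1.51, "dz": 0, "spin": 0}, {"dx": -3.7, "dy": 1.51, "dz": 0, "spin": 0}, {"dx": -3.7, "dy": 1.51, "dz": 0, "spin": 0}, {"dx": -3.7, "dy": 1.51, "dz": 0, "spin": 0}, {"dx": -3.7, "dy": 1.51, "dz": 0, "spin": 0}, {"dx": -3.7, "dy": 1.51, "dz": 0, "spin": 0}, {"dx": -3.7, "dy": 1.51, "dz": 0, "spin": 0}, {"dx": -3.7, "dy": 1.52, "dz": 0, "spin": 0}, {"dx": 0, "dy": 0, "dz": 0, "spin": 0}, {"dx": 0, "dy": 0, "dz": 0, "spin": 0}])

```text
time: 34.2
ee_pos: [0.5707, -0.0434, 0.3778]
eef_rot: [0.685, 0.728, -0.001, -0.0]
ft_force: [0.2, 1.4, -0.1]
width: 0.0867
grip_force: 0.0
```

move_arm(steps=[{"dx": 0, "dy": 0, "dz": 2, "spin": 0}, {"dx": 0, "dy": 0, "dz": 3, "spin": 0}, {"dx": 0, "dy": 0, "dz": 2.5, "spin": 0}, {"dx": 0, "dy": 0, "dz": 1.5, "spin": 0}, {"dx": 0, "dy": 0, "dz": 0.8, "spin": 0}, {"dx": 0, "dy": 0, "dz": 0, "spin": 0}, {"dx": 0, "dy": 0, "dz": 0, "spin": 0}])

```text
time: 34.9
ee_pos: [0.5713, -0.0422, 0.2821]
eef_rot: [0.684, 0.729, 0.0, 0.0]
ft_force: [0.3, -0.3, 0.6]
width: 0.087
grip_force: 0.0
```

move_arm(claw=3.5, squeeze=15, steps=[{"dx": 0, "dy": 0, "dz": 0, "spin": 0}, {"dx": 0, "dy": 0, "dz": 0, "spin": 0}, {"dx": 0, "dy": 0, "dz": 0, "spin": 0}, {"dx": 0, "dy": 0, "dz": 0, "spin": 0}, {"dx": 0, "dy": 0, "dz": 0, "spin": 0}, {"dx": 0, "dy": 0, "dz": 0, "spin": 0}, {"dx": 0, "dy": 0, "dz": 0, "spin": 0}, {"dx": 0, "dy": 0, "dz": 0, "spin": 0}])

```text
time: 35.7
ee_pos: [0.5709, -0.0423, 0.2812]
eef_rot: [0.684, 0.729, -0.0, -0.0]
ft_force: [-0.8, 0.3, -0.0]
width: 0.0403
grip_force: 15.0
```

move_arm(steps=[{"dx": 0, "dy": 0, "dz": -1, "spin": 0}, {"dx": 0, "dy": 0, "dz": -2, "spin": 0}, {"dx": 0, "dy": 0, "dz": -3, "spin": 0}, {"dx": 0, "dy": 0, "dz": -3, "spin": 0}, {"dx": 0, "dy": 0, "dz": -3, "spin": 0}, {"dx": 0, "dy": 0, "dz": -2, "spin": 0}, {"dx": 0, "dy": 0, "dz": -1, "spin": 0}, {"dx": 0, "dy": 0, "dz": 0, "spin": 0}, {"dx": 0, "dy": 0, "dz": 0, "spin": 0}])

```text
time: 36.6
ee_pos: [0.5708, -0.0422, 0.4304]
eef_rot: [0.684, 0.729, -0.0, -0.0]
ft_force: [1.0, 0.3, -1.7]
width: 0.0402
grip_force: 15.0
```

```bash
python3 -c "
from h import *
plan(.4274,.3426,.43)"
```

```text
t 36.6 pos [ 0.5708 -0.0422  0.4304] a 0.063 w 0.0402 F [ 1.   0.3 -1.7]
spin 0 then d(cm) [ 39.31 -11.88   0.06]
```

move_arm(steps=[{"dx": 1.8, "dy": -0.5, "dz": 0, "spin": 0}, {"dx": 3.2, "dy": -1.0, "dz": 0, "spin": 0}, {"dx": 3.6, "dy": -1.1, "dz": 0, "spin": 0}, {"dx": 3.6, "dy": -1.1, "dz": 0, "spin": 0}, {"dx": 3.6, "dy": -1.1, "dz": 0, "spin": 0}, {"dx": 3.6, "dy": -1.1, "dz": 0, "spin": 0}, {"dx": 3.6, "dy": -1.1, "dz": 0, "spin": 0}, {"dx": 3.6, "dy": -1.1, "dz": 0, "spin": 0}, {"dx": 3.6, "dy": -1.1, "dz": 0, "spin": 0}, {"dx": 3.6, "dy": -1.1, "dz": 0, "spin": 0}, {"dx": 3.3, "dy": -1.0, "dz": 0, "spin": 0}, {"dx": 2.2, "dy": -0.6, "dz": 0, "spin": 0}])

```text
time: 37.8
ee_pos: [0.4256, 0.345, 0.4296]
eef_rot: [0.683, 0.73, -0.001, -0.0]
ft_force: [0.7, 0.7, -0.4]
width: 0.0409
grip_force: 15.0
```

move_arm(steps=[{"dx": 0, "dy": 0, "dz": 0, "spin": 0}, {"dx": 0, "dy": 0, "dz": 0, "spin": 0}, {"dx": 0, "dy": 0, "dz": 2, "spin": 0}, {"dx": 0, "dy": 0, "dz": 3, "spin": 0}, {"dx": 0, "dy": 0, "dz": 3, "spin": 0}, {"dx": 0, "dy": 0, "dz": 3, "spin": 0}, {"dx": 0, "dy": 0, "dz": 2, "spin": 0}, {"dx": 0, "dy": 0, "dz": 1, "spin": 0}, {"dx": 0, "dy": 0, "dz": 0, "spin": 0}, {"dx": 0, "dy": 0, "dz": 0, "spin": 0}])

```text
time: 38.8
ee_pos: [0.428, 0.3421, 0.2921]
eef_rot: [0.685, 0.729, 0.0, 0.0]
ft_force: [-0.4, -0.3, -0.6]
width: 0.0406
grip_force: 15.0
```

```bash
python3 -c "
from h import *
plan(.4274,.3426,.2812)"
```

```text
t 38.8 pos [0.428  0.3421 0.2921] a 0.062 w 0.0406 F [-0.4 -0.3 -0.6]
spin 0 then d(cm) [ 0.06 -0.06  1.09]
```

move_arm(steps=[{"dx": 0, "dy": 0, "dz": 0.4, "spin": 0}, {"dx": 0, "dy": 0, "dz": 0.3, "spin": 0}, {"dx": 0, "dy": 0, "dz": 0.2, "spin": 0}, {"dx": 0, "dy": 0, "dz": 0.1, "spin": 0}, {"dx": 0, "dy": 0, "dz": 0, "spin": 0}, {"dx": 0, "dy": 0, "dz": 0, "spin": 0}])

```text
time: 39.4
ee_pos: [0.4275, 0.3424, 0.2813]
eef_rot: [0.684, 0.729, 0.0, -0.0]
ft_force: [0.2, -0.2, -0.5]
width: 0.0409
grip_force: 15.0
```

move_arm(steps=[{"dx": 0, "dy": 0, "dz": 0.05, "spin": 0}, {"dx": 0, "dy": 0, "dz": 0, "spin": 0}, {"dx": 0, "dy": 0, "dz": 0, "spin": 0}])

```text
time: 39.7
ee_pos: [0.4276, 0.3425, 0.2812]
eef_rot: [0.684, 0.729, 0.0, -0.0]
ft_force: [-2.2, -1.2, 5.9]
width: 0.0408
grip_force: 15.0
```

move_arm(claw=8.7, steps=[{"dx": 0, "dy": 0, "dz": 0, "spin": 0}, {"dx": 0, "dy": 0, "dz": 0, "spin": 0}, {"dx": 0, "dy": 0, "dz": 0, "spin": 0}, {"dx": 0, "dy": 0, "dz": 0, "spin": 0}, {"dx": 0, "dy": 0, "dz": -2, "spin": 0}, {"dx": 0, "dy": 0, "dz": -3, "spin": 0}, {"dx": 0, "dy": 0, "dz": -4, "spin": 0}, {"dx": 0, "dy": 0, "dz": -4, "spin": 0}, {"dx": 0, "dy": 0, "dz": -4, "spin": 0}, {"dx": 0, "dy": 0, "dz": 0, "spin": 0}, {"dx": 0, "dy": 0, "dz": 0, "spin": 0}])

```text
time: 40.8
ee_pos: [0.4275, 0.3424, 0.4511]
eef_rot: [0.684, 0.729, 0.001, -0.0]
ft_force: [0.7, -0.4, -0.6]
width: 0.0867
grip_force: 0.0
```

move_arm(steps=[{"dx": -3.6, "dy": 0.7, "dz": 0, "spin": 0}, {"dx": -3.6, "dy": 0.7, "dz": 0, "spin": 0}, {"dx": -3.6, "dy": 0.7, "dz": 0, "spin": 0}, {"dx": -3.6, "dy": 0.7, "dz": 0, "spin": 0}, {"dx": 0, "dy": 0, "dz": 0, "spin": 0}, {"dx": 0, "dy": 0, "dz": 0, "spin": 0}])

```text
time: 41.4
ee_pos: [0.4643, 0.2, 0.4497]
eef_rot: [0.685, 0.729, -0.001, -0.0]
ft_force: [-0.3, 1.0, 1.6]
width: 0.0873
grip_force: 0.0
```

```bash
python3 -c "
from h import *
plan(.4571,.1985,.4506);shot('wrist','w12');shot('scene','scene12')
a=cv2.imread('pics/scene12.png')[130:420,140:520];b=cv2.imread('pics/w12.png')[:270,180:560];cv2.imwrite('pics/c12.png',np.vstack([a,b]))"
```

```text
t 41.4 pos [0.4643 0.2    0.4497] a 0.062 w 0.0873 F [-0.3  1.   1.6]
spin 0 then d(cm) [-0.11 -0.73 -0.09]
```

View pics/c12.png

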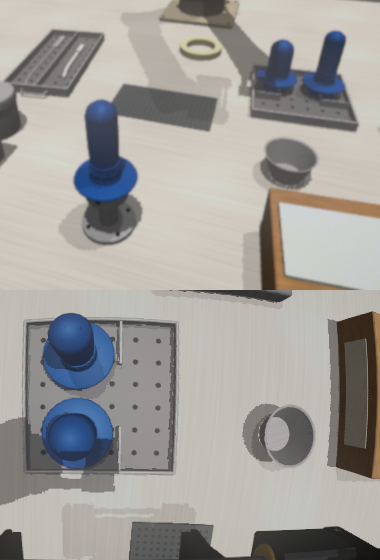

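Both handles stand upright in their bays. Their guards sit 18 px from the front wall, against 19 px at the start. The dilator lies in its lane beside the sound, and the mat is empty.

```bash
python3 -c "
from h import *
print(job.close_job())"
```

```text
the job is handed in; nothing more can be done
None
```

The job is handed in at about 41 s: the dilator lies flat in the empty lane beside the sound, and both handles stand upright again on their own spots, matching the starting picture to within a pixel or two.

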